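# Vent a test station and take off its cap of unknown thread hand

## Robot

A 6-joint arm with a two-finger parallel gripper is mounted at the origin on the work surface. World frame = base frame: x ahead of the robot, y to its left, z up, the work surface at z = 0. Lengths are in m, angles in rad, forces in N, time in s.
With the tool pointing down it reaches from about 0.35 to 0.975 m from the base axis. Payload 4.9 kg.
Tool frame: the origin (TCP) lies on the centre line of the jaws, within the pads' length; the fingertips stand 14 mm ahead of it and the grasp point (between the pads) lies 5 mm behind it; y points along the fingers, z is the direction in which the jaws open and shut, and the axes are right-handed (so a half turn about y gives the same grasp; the last joint's range is limited). The gripper opens to 85 mm and grips with 20 to 120 N. Pads are 22 mm wide; open, the fingers measure 114 mm over their backs; the gripper's body (76 mm by 85 mm) begins 54 mm behind the grasp point. The pads swing forward as they close: fully open they stand 13 mm farther back than shut.
Start: joints at [-1.31, 0.053, 1.613, -0, 1.476, -0.119], TCP at [0.232, -0.58, 0.245] pointing down, gripper open.
Joint ranges: [-3.01, 3.01], [-1.01, 2.22], [0.06, 2.58], [-1.02, 4.17], [0.09, 2.62], [-3.14, 3.14]. Speed limits (rad/s): [2.57, 2.57, 3.14, 3.14, 3.14, 3.14].

## Interface

Orientations are given as a rotation vector (axis times angle).
In Python, from station import ctrl gives the robot as it stands.
- The arm moves only by the tool servo_tool, never from a script. Its arguments are lists of equal length, an entry for each row: "delta_pos": the shift along the tool's x, y, z in m, a list of three; "dr": the turn, a rotation vector about the tool's x, y, z in degrees, a list of three; "grip": the opening, from 0 (shut) to 1 (fully open). In form: {"delta_pos": [[x, y, z], ...], "dr": [[rx, ry, rz], ...], "grip": [grip, ...]}. A call has 1 to 5 rows; each row shifts and turns the pose as measured when the row begins, along the tool's axes as they then stand; what a row does not reach is not made up. A row lasts 1/8 s, in which the tool goes at most 62.5 mm and 10.7 degrees, less where a joint would pass 70% of its speed; a pose out of reach is approached as far as the arm can. A call is refused whole if a number of a shift passes 0.0625 or a number of a turn 10.7, either way. A call with a gripper value outside its range is refused whole. The fingers move at their own pace and stop on an object; "grip_force" is the grip in N (left out, the last holds). Time passes only in rows, so rows that do not move let the fingers close. It gives the time, the measured TCP pose, the force and the opening at its end, in the units of the state.
- ctrl.get_obs(): the state, without advancing time (a new reading comes with each control period).
- ctrl.get_image(name): name is "side" or "top" or "wrist"; returns the picture (420x560x3 uint8, red, green, blue); there is no depth.
- ctrl.camera_params(name): a dict with "fovy" (degrees; the focal length in pixels is half the picture's height over the tangent of half this angle, whatever the lens; pixels are square), "cx", "cy" (the principal point, pixels), "eye" and "rotation" of the camera in the world. Camera axes: x right, y down, z forward; pixel columns grow to the right and rows downward; lengths in m; the calibration is good to about 2 mm. A picture is of the moment at which its call begins: read the wrist's pose just before it. camera_params takes no time and is no camera call; for the wrist camera it gives the pose at the moment of the call.
- ctrl.finish_job(): hands the job in, once; it reports no verdict.
Trained networks look in the newest picture that a camera, given by its name, has taken for a name from the list of things; names that differ only in an ending like _2 or _b are one class to them, and where a whole thing is asked for, a point or a joint stands for the part that bears it (a point fixed in the world has none). Each returns a list of dicts, best first, with "score" (0 to 1); they miss things now and then, are a little off and sometimes report something else, mostly with a low value. They report only what shows in the picture. A call takes as long as a camera call. They do not tell look-alikes from the thing itself.
- ctrl.masks_of(camera, label): "pixels" (420x560 bool, what is visible of it) and "extent" ([left, top, right, bottom] in pixels, round what is visible of it).
The state is a dict: "t": time; "q": joint angles; "dq": joint speeds; "effort": joint torques, N m; "tool_pos": TCP position; "tool_rot": TCP orientation; "contact_force": force on the tool from outside, world axes, zero at the start; "wrist_torque": the same for the moment, N m; "opening": finger opening in m.
Only numpy, scipy, OpenCV 4.12 (cv2) and the standard library are available. Lean on these libraries where they do the work, as an engineer would, in place of code of your own. Each camera call takes 0.05 s, during which the arm holds its last target.

## Task

On the two-station test rig, first press the vent pedal all the way down to its stop to let the air out of the station it stands in front of. Then unscrew the winged cap of that same station: nobody knows which way its thread goes, so try to loosen it one way and, if it stops dead, do not force it but go the other way, and lift it off once it has turned free. Finish while holding the cap still in the gripper, straight above or near its station and at least 70 mm higher than it sat; leave the other station's cap and the switch sample block alone.

Things in the scene. Friction and masses are not known exactly. Their poses are not given: they have to be found in the camera images.
- rig: the test rig, a low white box 130 x 340 x 48 mm, fixed; on it two dark square platforms of 90 x 90 mm, tops 65 mm above the table, 190 mm apart centre to centre, each with a capped spigot in its middle. Origin: centre of the underside; z up; x points away from the robot (to within about 20 degrees), y to the robot's left.
- seat_left (a point): centre of the top of the rig's left (+y) platform, where the underside of the left cap sits, on the spigot's axis. Axes as the rig's. A fixed steel spigot, hidden under the cap, stands 22 mm up from here; its thread is right-handed (loosens anticlockwise seen from above) or left-handed (clockwise); the other station's is the opposite.
- seat_right (a point): the same for the right (-y) platform.
- wing_left (a point): centre of the wing of the cap on the rig's left (+y) station. Plain aluminium cap, 64 mm tall: round skirt 64 mm across, 30 mm high, and on top a straight upright wing to grip, 46 mm long, 14 wide, 34 tall. This point is on the cap's axis, 17.5 mm below the wing's top, 16.5 above the skirt's top, 46.5 above the cap's underside. z up; x along the wing's length, fingers close along y
- wing_right (a point): centre of the wing of the cap on the rig's right (-y) station. Plain aluminium cap, 64 mm tall: round skirt 64 mm across, 30 mm high, and on top a straight upright wing to grip, 46 mm long, 14 wide, 34 tall. This point is on the cap's axis, 17.5 mm below the wing's top, 16.5 above the skirt's top, 46.5 above the cap's underside. z up; x along the wing's length, fingers close along y
- pedal_foot (a point): centre of the underside of the vent pedal's fixed grey base plate (105 x 70 x 8 mm, on the table). The pedal stands between the robot and the rig, in front of either the left or the right station: that is the station to work on. Its x points from the pedal's free end to its hinge (roughly away from the robot), z up.
- pedal_pad (a point): the spot to press on the pedal's ribbed dark steel tread: on its upper face, 62 mm from the hinge, mid-width. The tread is 86 mm long and 56 mm wide, hinged at its far (+x) end 21 mm above the table, rising towards the robot by 0.30 rad when released; this point is then about 42 mm above the table, about 28 mm at the stop.
- pedal (a joint): angle of the pedal: 0 released, 0.24 rad fully down at its stop. A spring returns it: at the pad it takes about 4 N to start and 9 N to reach the stop.
- sample_mid (a point): middle of the switch sample block: a black block 75 x 65 x 24 mm with four grey keys, loose on the table in front of the other station. This point lies 12 mm above its underside.
- cap_left: the same left cap, 0.11 to 0.23 kg; origin centre of its underside, x as the rig's at the start (wing 45 degrees anticlockwise of it). Quarter-turn thread of unknown hand. Wrong way: stops dead within 10 degrees. Right way: turns freely without rising, can be lifted straight off from 60 to 125 degrees (best 80 to 90), then meets a stop. Before 60 degrees it lifts only 2 mm
- cap_right: the same right cap, 0.11 to 0.23 kg; origin centre of its underside, x as the rig's at the start (wing 45 degrees anticlockwise of it). Quarter-turn thread of unknown hand. Wrong way: stops dead within 10 degrees. Right way: turns freely without rising, can be lifted straight off from 60 to 125 degrees (best 80 to 90), then meets a stop. Before 60 degrees it lifts only 2 mm
Things that resemble listed ones, but are neither listed nor needed, are in the scene too. Several things look just like the part that bears pedal_foot: the one meant starts nearest to the robot's base.

How it is judged:
By the outcome, as a careful person would: the job done as asked, in the order asked, and still so for the second after the job is handed in, while the arm keeps its last pose, push and grip.
It also fails if it takes over 64 s, if anything falls off the work surface, if the arm or the gripper's body presses on something with over 40 N, if the wrist force passes 120 N, or if a joint passes its speed limit or range.

## Working session

There is one attempt and no reset: what is moved stays moved. The work goes in short steps, Python scripts to look and compute and a tool call to move; the robot and the scene stay as the last step left them, time stands still between calls to the robot, and variables do not carry over. Pictures are saved under pics/ and viewed, and the job is handed in when it is done.

Besides the shell and the picture viewer there is one more tool, called after "Call:" as a command line: name --argument value ..., lists and objects as JSON in quotes. servo_tool: Moves the arm, as the interface text tells. Its arguments: {"type":"object","properties":{"delta_pos":{"type":"array","items":{"type":"array","items":{"type":"number"}}},"dr":{"type":"array","items":{"type":"array","items":{"type":"number"}}},"grip":{"type":"array","items":{"type":"number"}},"grip_force":{"type":"number"}},"required":["delta_pos","dr","grip"]}

```bash
ls; mkdir -p pics; python3 - <<'E'
from station import ctrl
import cv2
o=ctrl.get_obs(); print(o)
for n in ["side","top","wrist"]:
    p=ctrl.camera_params(n); print(n,p)
    cv2.imwrite(f"pics/{n}0.png",ctrl.get_image(n)[:,:,::-1])
E
```

```text
pics
{'t': 0.0, 'q': array([-1.30999466e+00,  5.33907655e-02,  1.61431152e+00,  2.97003072e-05,
        1.47601122e+00, -1.18999054e-01]), 'dq': array([-0.00026895,  0.00018024, -0.00042808, -0.00169008,  0.00022007,
       -0.00049881]), 'effort': array([ 5.02538533e-04, -3.93672574e+01, -3.70183182e+01, -7.58809676e-06,
        7.04180144e-03, -1.71586845e-05]), 'tool_pos': array([ 0.23156116, -0.57987097,  0.24403151]), 'tool_rot': array([-0.38717774,  2.01582171, -2.01147951]), 'contact_force': array([-0.22002359, -0.43780043, -0.27020114]), 'wrist_torque': array([-0.01132184,  0.03058105,  0.02151852]), 'opening': 0.08559007521289844}
side {'fovy': 57.65450422872301, 'cx': 273.0025440165595, 'cy': 207.49556421685952, 'eye': array([0.10627335, 0.64716684, 0.68791556]), 'rotation': array([-0.79283226,  2.52172226, -1.19278915])}
top {'fovy': 46.20794792262957, 'cx': 266.1805116118454, 'cy': 203.50857396942314, 'eye': array([0.32549813, 0.09226798, 1.14567835]), 'rotation': array([-2.05602683,  2.17652904, -0.2167229 ])}
wrist {'fovy': 62.902278929243735, 'cx': 275.6977195039523, 'cy': 213.84978676316345, 'eye': array([ 0.30763457, -0.54952233,  0.37339953]), 'rotation': array([ 2.37074705, -1.60505084, -0.26489031])}
```

View pics/side0.png

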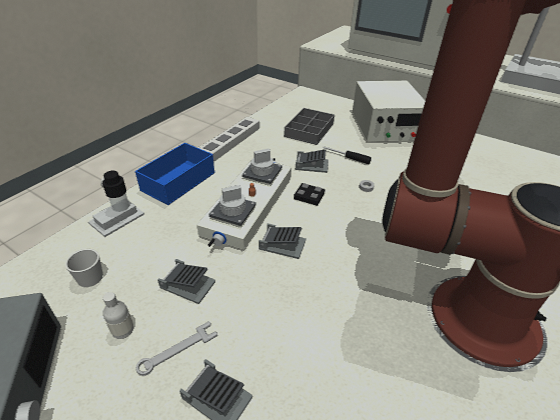

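View pics/top0.png

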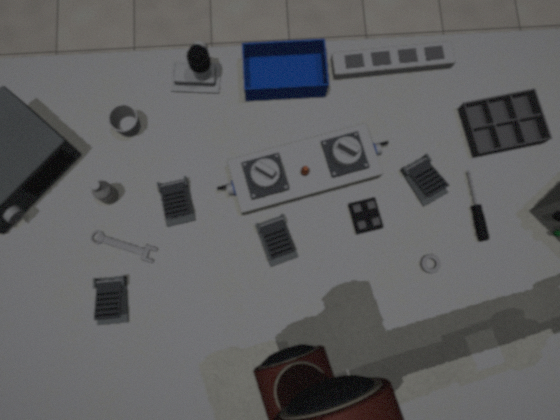

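View pics/wrist0.png

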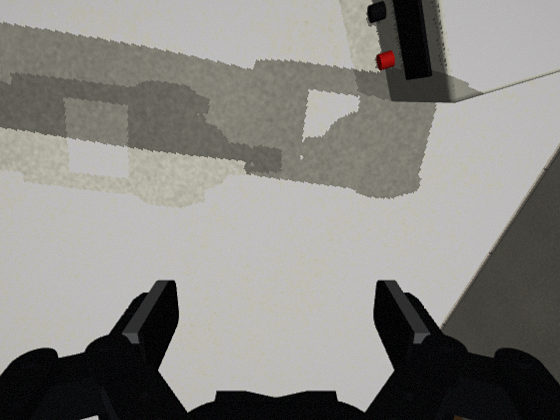

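The top view shows the rig at (305,168) with caps at (265,172) and (348,150), and the sample block at (366,215). There are four pedal-like parts, at (276,240), (176,201), (110,299) and (425,180). The pedal at (276,240) stands between the robot and the left station, opposite the sample block. I'll measure these next.

```bash
cat > h.py <<'E'
import numpy as np, cv2
from scipy.spatial.transform import Rotation as R
from station import ctrl
def K(p): 
    f=210/np.tan(np.radians(p['fovy']/2)); return f,p['cx'],p['cy']
def ray(p,u,v):
    f,cx,cy=K(p); d=R.from_rotvec(p['rotation']).apply([(u-cx)/f,(v-cy)/f,1.]); return np.array(p['eye']),d/np.linalg.norm(d)
def onz(p,u,v,z):
    e,d=ray(p,u,v); return e+d*(z-e[2])/d[2]
def proj(p,X):
    f,cx,cy=K(p); c=R.from_rotvec(p['rotation']).inv().apply(np.atleast_2d(X)-p['eye']); return np.c_[cx+f*c[:,0]/c[:,2],cy+f*c[:,1]/c[:,2]]
def tri(rs):
    A=np.zeros((3,3));b=np.zeros(3)
    for e,d in rs:
        P=np.eye(3)-np.outer(d,d);A+=P;b+=P@e
    X=np.linalg.solve(A,b); return X,[np.linalg.norm((np.eye(3)-np.outer(d,d))@(X-e)) for e,d in rs]
E
python3 - <<'E'
from h import *
import pickle
D={}
for c in ["top","side"]:
    p=ctrl.camera_params(c)
    for l in ["pedal_foot","cap_left","rig","sample_mid","pedal_pad"]:
        for r in ctrl.masks_of(c,l)[:6]:
            m=r['pixels']; v,u=np.nonzero(m)
            D.setdefault((c,l),[]).append(m)
            print(c,l,round(r['score'],2),m.sum(),np.round([u.mean(),v.mean()],1),r['extent'],onz(p,u.mean(),v.mean(),{'cap_left':.1,'rig':.05}.get(l,.015)).round(3))
pickle.dump(D,open('m.pkl','wb'))
for c in ["top","side"]:
    im=cv2.imread(f"pics/{c}0.png")
    x,y,w,h=(205,110,200,160) if c=="top" else (180,130,170,140)
    cv2.imwrite(f"pics/{c}crop.png",cv2.resize(im[y:y+h,x:x+w],None,fx=3.7,fy=3.7,interpolation=cv2.INTER_CUBIC))
print(ctrl.get_obs()['t'])
E
```

```text
top pedal_foot 0.92 1286 [276.4 240.4] [258.1, 215.7, 293.7, 264.9] [0.467 0.063 0.015]
top pedal_foot 0.91 1560 [111.1 299.9] [91.2, 273.6, 132.4, 325.9] [0.354 0.444 0.015]
top pedal_foot 0.88 1475 [424.7 179.6] [401.5, 152.5, 447.8, 207.0] [ 0.592 -0.296  0.015]
top pedal_foot 0.63 1363 [176.6 201.8] [156.6, 173.1, 196.2, 226.5] [0.572 0.292 0.015]
top cap_left 0.9 700 [265.1 173.4] [252.7, 158.9, 281.2, 187.9] [0.606 0.081 0.1  ]
top rig 0.57 6920 [304.  169.6] [223.0, 124.1, 387.1, 214.5] [ 0.623 -0.009  0.05 ]
top sample_mid 0.7 942 [365.5 215.5] [346.4, 199.4, 386.9, 234.5] [ 0.514 -0.147  0.015]
top pedal_pad 0.84 891 [276.8 238.7] [259.7, 220.2, 295.1, 263.8] [0.471 0.062 0.015]
top pedal_pad 0.81 975 [107.9 300.3] [92.2, 279.1, 120.8, 321.5] [0.354 0.451 0.015]
top pedal_pad 0.62 835 [174.7 199. ] [160.7, 178.0, 190.4, 218.2] [0.579 0.296 0.015]
side pedal_foot 0.97 2531 [216.5 394.2] [180.0, 357.6, 252.2, 420.0] [0.352 0.448 0.015]
side pedal_foot 0.68 609 [312.4 161. ] [295.3, 153.8, 328.7, 172.1] [ 0.59  -0.297  0.015]
side pedal_foot 0.67 1419 [187.6 281.5] [158.3, 259.2, 217.0, 303.5] [0.568 0.296 0.015]
side pedal_foot 0.62 1165 [283.6 240.8] [261.2, 225.7, 307.8, 261.3] [0.464 0.064 0.015]
side cap_left 0.72 627 [232.5 201.1] [218.1, 186.6, 248.6, 216.2] [0.598 0.095 0.1  ]
side rig 0.8 3512 [245.1 208.1] [195.4, 162.7, 290.2, 249.8] [0.594 0.052 0.05 ]
side sample_mid 0.59 448 [309.4 193.7] [295.7, 181.7, 323.2, 203.1] [ 0.509 -0.141  0.015]
side sample_mid 0.18 485 [262.3 162.6] [249.8, 153.2, 274.2, 173.3] [ 0.717 -0.195  0.015]
side pedal_pad 0.9 500 [283.4 234.8] [269.2, 224.1, 304.9, 245.5] [0.476 0.046 0.015]
side pedal_pad 0.77 1540 [216.2 389.3] [188.0, 367.1, 243.7, 418.1] [0.358 0.442 0.015]
side pedal_pad 0.62 251 [313.1 156. ] [297.7, 150.5, 326.4, 162.7] [ 0.603 -0.326  0.015]
side pedal_pad 0.58 656 [186.5 274.8] [165.1, 265.5, 207.9, 289.1] [0.584 0.284 0.015]
0.65
```

View pics/topcrop.png

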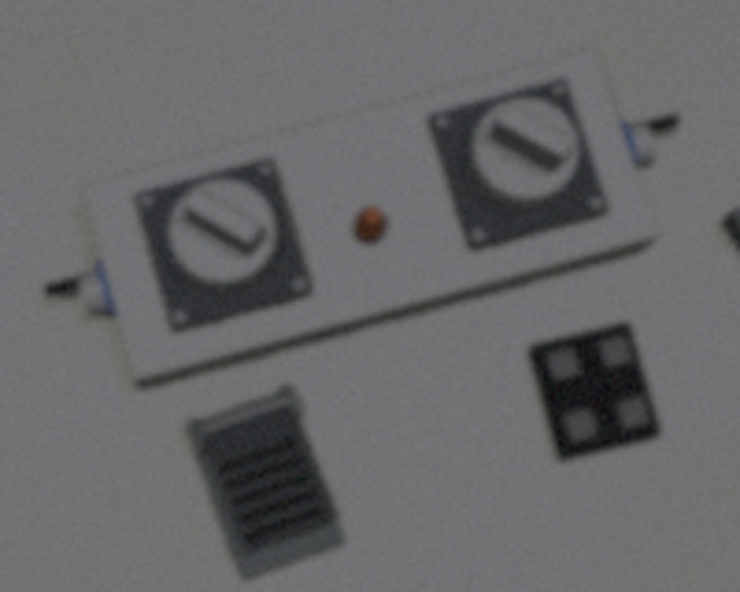

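View pics/sidecrop.png

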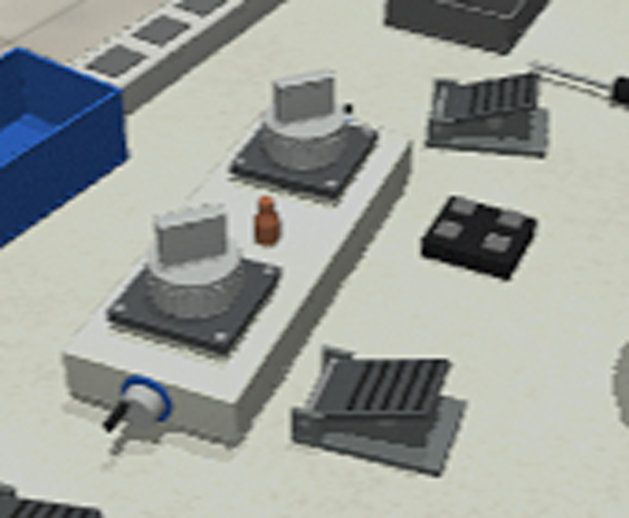

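The side crop confirms the pedal at side (284,241), top (276,240). It is nearest to the base (0.47 m against 0.57 m or more for the others) and stands in front of the left station, with the sample block in front of the right one. So the left cap is the target. I'll fit the exact poses now.

```bash
cat > fit.py <<'E'
from h import *
from scipy.optimize import least_squares
pt=ctrl.camera_params('top'); ps=ctrl.camera_params('side')
T=lambda a:np.array(a,float)/3.7+[205,110]-.36
S=lambda a:np.array(a,float)/3.7+[180,130]-.36
h=.045
sq=np.array([[h,h],[h,-h],[-h,-h],[-h,h]])
L=T([[137,195],[272,158],[311,293],[173,330]]);Rr=T([[430,117],[567,80],[607,212],[467,250]])
Ss=S([[376,128],[335,192]]) # right platform: near-right(-x,-y), near-left(-x,+y)
Sl=S([[279,270],[222,350]])
def model(q):
    x,y,a,z=q;c,s=np.cos(a),np.sin(a);M=np.array([[c,-s],[s,c]])
    f=lambda o:np.c_[(sq+[0,o])@M.T+[x,y],np.full(4,z)]
    return f(.095),f(-.095)
def res(q):
    l,r=model(q)
    return np.r_[proj(pt,l)-L,proj(pt,r)-Rr,proj(ps,r[[2,3]])-Ss,proj(ps,l[[2,3]])-Sl].ravel()
o=least_squares(res,[.61,-.01,.2,.065],loss='soft_l1');q=o.x
print('rig',q.round(4),'res px',res(q).reshape(-1,2).round(1).tolist())
c,s=np.cos(q[2]),np.sin(q[2])
for n,d in(('left',.095),('right',-.095)):print(n,(q[0]-s*d).round(4),(q[1]+c*d).round(4))
# wing ends
wl=np.array([q[0]-s*.095,q[1]+c*.095]);a=q[2]+np.pi/4
print('wing dir world deg',np.degrees(a))
for zz in(.065+.064,.095):
  for k in(-1,1):
    X=np.r_[wl+k*.023*np.array([np.cos(a),np.sin(a)]),zz]
    print(zz,k,((proj(pt,X)-[205,110]+.36)*3.7).round(),((proj(ps,X)-[180,130]+.36)*3.7).round())
# pedal plate
P=T([[190,428],[245,578],[343,545]]);
P2=S([[293,432],[440,474],[466,402]])
def mod(q):
    x,y,a=q;c,s=np.cos(a),np.sin(a);M=np.array([[c,-s],[s,c]])
    b=np.array([[.0525,.035],[-.0525,.035],[-.0525,-.035]])
    return np.c_[b@M.T+[x,y],np.full(3,.008)]
def rp(q):
    m=mod(q);return np.r_[proj(pt,m)-P,proj(ps,m)-P2].ravel()
o=least_squares(rp,[.467,.063,.2]);print('pedal',o.x.round(4),rp(o.x).reshape(-1,2).round(1).tolist())
E
python3 fit.py
```

```text
rig [ 0.6318 -0.0108  0.2116  0.0613] res px [[-1.1, -0.4], [0.3, -0.5], [0.5, -0.2], [-0.7, 0.2], [-0.7, -0.4], [-0.5, -0.3], [0.6, 0.2], [0.6, 0.1], [0.7, 1.5], [0.0, 0.5], [0.4, -0.0], [0.6, -0.5]]
left 0.6119 0.0821
right 0.6518 -0.1036
wing dir world deg 57.12483453964102
0.129 -1 [[256. 232.]] [[222. 205.]]
0.129 1 [[187. 194.]] [[155. 220.]]
0.095 -1 [[256. 247.]] [[224. 245.]]
0.095 1 [[189. 210.]] [[159. 261.]]
pedal [0.4677 0.063  0.2738] [[-1.0, -1.0], [-1.2, 1.2], [1.0, 0.2], [-0.6, -0.2], [0.3, -1.1], [0.7, -0.7]]
```

```bash
cat >> h.py <<'E'
def pose():
    o=ctrl.get_obs(); return o, o['tool_pos'], R.from_rotvec(o['tool_rot'])
def Rdown(jawdeg):
    # tool y = down, z = jaw direction at jawdeg
    a=np.radians(jawdeg); z=np.array([np.cos(a),np.sin(a),0]); y=np.array([0,0,-1.]); x=np.cross(y,z)
    return R.from_matrix(np.c_[x,y,z])
def plan(target,jaw,n):
    o,p,r=pose(); rt=Rdown(jaw)
    rv=(r.inv()*rt).as_rotvec(degrees=True)
    out=[]
    for k in range(n):
        rk=r*R.from_rotvec(rv*k/n,degrees=True)
        out.append((rk.inv().apply(np.array(target)-p)/n).round(4).tolist())
    return out,(rv/n).round(2),rv.round(1)
E
python3 - <<'E'
from h import *
o,p,r=pose(); print(r.as_matrix().round(3)); z=r.as_matrix()[:,2]; print('jaw deg',np.degrees(np.arctan2(z[1],z[0])))
c=ctrl.camera_params('wrist'); print('cam in tool',r.inv().apply(c['eye']-p).round(4)); print((r.inv()*R.from_rotvec(c['rotation'])).as_matrix().round(3))
print(plan([.42,-.25,.27],-53,6)); 
E
```

```text
[[-0.929 -0.     0.371]
 [-0.371 -0.    -0.929]
 [ 0.    -1.     0.   ]]
jaw deg -68.23954023569537
cam in tool [-0.082  -0.1292 -0.0003]
[[-0.     0.948  0.318]
 [ 0.    -0.318  0.948]
 [ 1.     0.    -0.   ]]
([[-0.0496, -0.0041, -0.0395], [-0.0513, -0.0041, -0.0373], [-0.0529, -0.0041, -0.035], [-0.0544, -0.0041, -0.0326], [-0.0558, -0.0041, -0.0302], [-0.057, -0.0041, -0.0277]], array([-0.  , -2.54,  0.  ]), array([ -0. , -15.2,   0. ]))
```

```bash
python3 - <<'E'
from h import *
for r in plan([.48,.06,.27],-74,15)[0][::5]: print(r)
print(plan([.48,.06,.27],-74,15)[1:])
E
```

```text
[-0.0312, -0.0016, -0.0335]
[-0.0301, -0.0016, -0.0345]
[-0.0289, -0.0016, -0.0355]
(array([-0.  ,  0.38,  0.  ]), array([-0. ,  5.8,  0. ]))
```

Call:
servo_tool --delta_pos '[[-0.031, -0.002, -0.034], [-0.031, -0.002, -0.034], [-0.031, -0.002, -0.034], [-0.031, -0.002, -0.034], [-0.031, -0.002, -0.034]]' --dr '[[0, 0.4, 0], [0, 0.4, 0], [0, 0.4, 0], [0, 0.4, 0], [0, 0.4, 0]]' --grip '[0, 0, 0, 0, 0]'

```text
t: 1.27
tool_pos: [0.3168, -0.3629, 0.2554]
tool_rot: [-0.347, 2.037, -2.038]
contact_force: [1.2, 0.7, -0.8]
opening: 0.0003
```

Call:
servo_tool --delta_pos '[[-0.031, -0.002, -0.034], [-0.031, -0.002, -0.034], [-0.031, -0.002, -0.034], [-0.031, -0.002, -0.034], [-0.031, -0.002, -0.034]]' --dr '[[0, 0.4, 0], [0, 0.4, 0], [0, 0.4, 0], [0, 0.4, 0], [0, 0.4, 0]]' --grip '[0, 0, 0, 0, 0]'

```text
t: 1.9
tool_pos: [0.4118, -0.1454, 0.2671]
tool_rot: [-0.307, 2.054, -2.062]
contact_force: [0.8, -0.4, -0.5]
opening: 0.0002
```

```bash
python3 - <<'E'
from h import *
print(ctrl.get_obs()); a=plan([.48,.06,.27],-74,5)
print(a)
E
```

```text
{'t': 1.9, 'q': array([-5.10083577e-01, -4.40543132e-01,  2.00379777e+00, -2.45508175e-04,
        1.57241755e+00,  7.60244857e-01]), 'dq': array([ 0.87953016,  0.02630653, -0.04912455, -0.00468847,  0.01283318,
        0.92918641]), 'effort': array([-4.49298486e+00, -1.97563916e+01, -3.72961271e+01, -1.42715863e-02,
        1.11337560e-01, -7.76126403e-01]), 'tool_pos': array([ 0.41176103, -0.14541887,  0.26709442]), 'tool_rot': array([-0.30678958,  2.05382933, -2.0617908 ]), 'contact_force': array([ 0.84531292, -0.35587569, -0.49551177]), 'wrist_torque': array([-0.008721  , -0.00791498, -0.06202666]), 'opening': 0.00021883364824740715}
([[-0.0252, -0.0006, -0.0352], [-0.025, -0.0006, -0.0353], [-0.0249, -0.0006, -0.0354], [-0.0247, -0.0006, -0.0355], [-0.0246, -0.0006, -0.0356]], array([-0.05,  0.24, -0.05]), array([-0.3,  1.2, -0.2]))
```

Call:
servo_tool --delta_pos '[[-0.025, -0.001, -0.036], [-0.025, -0.001, -0.036], [-0.025, -0.001, -0.036], [-0.025, -0.001, -0.036], [-0.025, -0.001, -0.036]]' --dr '[[0, 0.2, 0], [0, 0.2, 0], [0, 0.2, 0], [0, 0.2, 0], [0, 0.2, 0]]' --grip '[0, 0, 0, 0, 0]'

```text
t: 2.52
tool_pos: [0.4811, 0.0706, 0.2737]
tool_rot: [-0.284, 2.06, -2.072]
contact_force: [0.6, -0.7, 0.3]
opening: 0.0002
```

Call:
servo_tool --delta_pos '[[0, 0, 0], [0, 0, 0]]' --dr '[[0, 0, 0], [0, 0, 0]]' --grip '[0, 0]'

```text
t: 2.78
tool_pos: [0.4812, 0.0727, 0.2739]
tool_rot: [-0.289, 2.057, -2.069]
contact_force: [0.2, -0.0, 0.1]
opening: -0.0002
```

```bash
python3 - <<'E'
from h import *
o,p,r=pose(); c=ctrl.camera_params('wrist'); im=ctrl.get_image('wrist')
import pickle; pickle.dump((c,im,o),open('w1.pkl','wb'))
cv2.imwrite('pics/w1.png',cv2.resize(im[:,:,::-1],None,fx=1.4,fy=1.4,interpolation=cv2.INTER_CUBIC)); print(p,r.as_matrix().round(3))
for l in ['pedal_pad','pedal_foot']:
    for m in ctrl.masks_of('wrist',l): print(l,m['score'],m['extent'])
E
```

```text
[0.4812353  0.07267495 0.27389829] [[-0.959  0.01   0.284]
 [-0.284 -0.005 -0.959]
 [-0.008 -1.     0.007]]
pedal_pad 0.7 [250.6, 154.4, 304.7, 230.3]
pedal_pad 0.62 [45.3, 1.2, 115.4, 72.1]
pedal_foot 0.82 [249.3, 145.7, 311.7, 231.1]
pedal_foot 0.66 [46.1, 0.0, 131.4, 88.0]
pedal_foot 0.16 [426.1, 164.3, 499.1, 229.0]
```

View pics/w1.png

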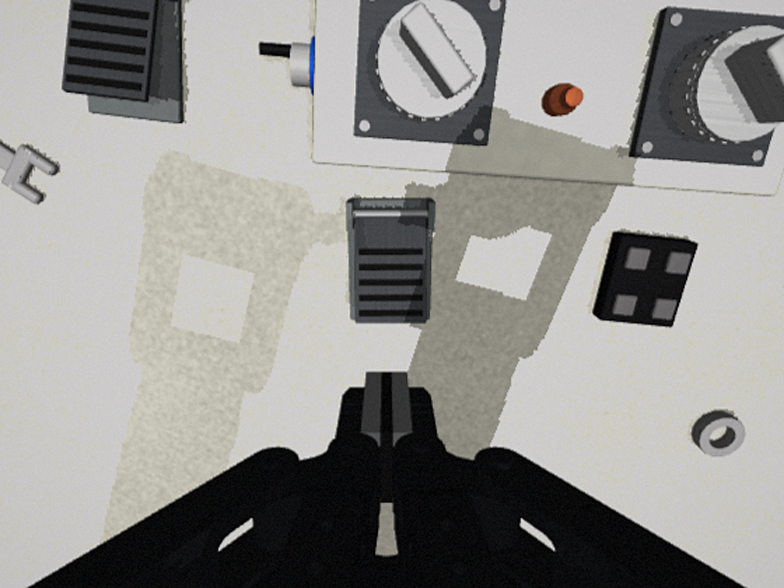

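The wrist view shows the pedal with its free edge at (351–428,321), its hinge at (390,214) and the left cap at (432,55). The sample block is at (648,280), in front of the right station. Next I'll refine the pad and wing positions from this view.

```bash
python3 - <<'E'
from h import *
import pickle
c,im,o=pickle.load(open('w1.pkl','rb'))
W=lambda a:np.array(a,float)/1.4-.14
A=[onz(c,*W(x),.047) for x in ((351,321),(428,322))]
print('free edge',A,np.linalg.norm(A[0]-A[1]))
H=[onz(c,*W(x),.023) for x in ((350,214),(434,214))]; print('hinge',H,np.linalg.norm(H[0]-H[1]))
mid=(A[0]+A[1])/2; hm=(H[0]+H[1])/2; d=hm-mid; print('len',np.linalg.norm(d),'yaw',np.degrees(np.arctan2(d[1],d[0])))
e=A[0]-A[1]; print('edge yaw',np.degrees(np.arctan2(-e[0],e[1])))
# triangulate free edge with side view
ps=ctrl.camera_params('side');pt=ctrl.camera_params('top')
S=lambda a:np.array(a,float)/3.7+[180,130]-.36
T=lambda a:np.array(a,float)/3.7+[205,110]-.36
for n,w,s in (('fr',(428,322),(438,413)),('fr2',(428,322),(451,360)),('fl',(351,321),(438,413))):
    print(n,tri([ray(c,*W(w)),ray(ps,*S(s))]))
# platform left corners: near
for w in ((354,133),(489,145),(633,156),(769,166)): print('platform',onz(c,*W(w),.065).round(4))
# wing top ends from wrist (centre of top-face ends)
E1=(412,10);E2=(464,88)
for n,w in (('far',E1),('near',E2)): print(n,onz(c,*W(w),.129).round(4))
# project wing model corners
for X in ([.6119,.0821,.065],[.6119,.0821,.129]): print(proj(c,X)*1.4)
b=im[0:130,240:360,::-1]; cv2.imwrite('pics/w1c.png',cv2.resize(b,None,fx=4.5,fy=4.5,interpolation=cv2.INTER_CUBIC))
b=im[125:240,225:335,::-1]; cv2.imwrite('pics/w1d.png',cv2.resize(b,None,fx=5,fy=5,interpolation=cv2.INTER_CUBIC))
E
```

```text
free edge [array([0.42242494, 0.08301942, 0.047     ]), array([0.43879931, 0.02420824, 0.047     ])] 0.06104813389771348
hinge [array([0.49983682, 0.10642549, 0.023     ]), array([0.51856833, 0.04296708, 0.023     ])] 0.0661652504695838
len 0.08483471102539465 yaw 15.016464087646318
edge yaw 15.558411055417753
fr (array([0.43317771, 0.024819  , 0.00561895]), [np.float64(0.011456335864154866), np.float64(0.011456335864154774)])
fr2 (array([0.43826009, 0.02389076, 0.04532367]), [np.float64(3.064297697943803e-05), np.float64(3.0642976979390646e-05)])
fl (array([0.41954123, 0.07984895, 0.049042  ]), [np.float64(0.0046851208714028154), np.float64(0.004685120871402764)])
platform [0.5588 0.1168 0.065 ]
platform [0.5772 0.0279 0.065 ]
platform [ 0.5983 -0.0683  0.065 ]
platform [ 0.6188 -0.1606  0.065 ]
far [0.6234 0.1005 0.129 ]
near [0.5968 0.0635 0.129 ]
[[428.11475617  64.94615751]]
[[439.35249297  45.84848717]]
```

View pics/w1c.png

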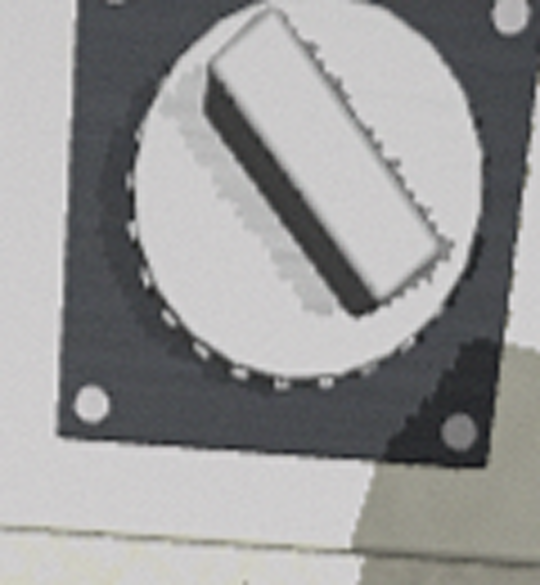

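View pics/w1d.png

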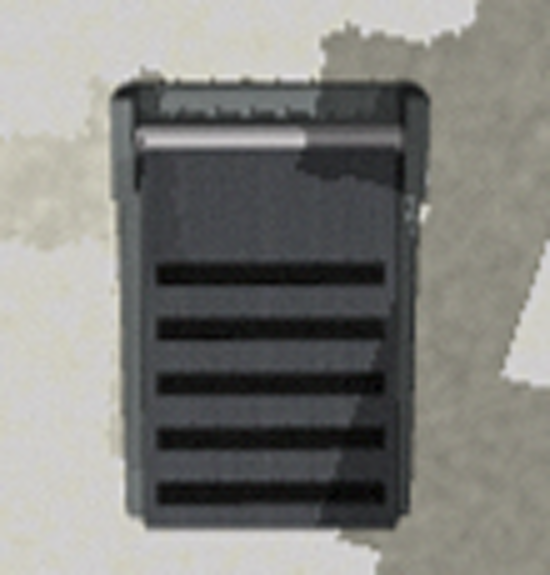

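```bash
python3 - <<'E'
from h import *
print(plan([.4525,.0594,.075],-74.5,5))
E
```

```text
([[0.0066, 0.0397, 0.0005], [0.0065, 0.0397, 0.0006], [0.0064, 0.0397, 0.0007], [0.0063, 0.0398, 0.0007], [0.0063, 0.0398, 0.0008]], array([-0.08,  0.18, -0.1 ]), array([-0.4,  0.9, -0.5]))
```

Call:
servo_tool --delta_pos '[[0.0065, 0.04, 0.0005], [0.0065, 0.04, 0.0005], [0.0065, 0.04, 0.0005], [0.0065, 0.04, 0.001], [0.0065, 0.037, 0.001]]' --dr '[[-0.1, 0.2, -0.1], [-0.1, 0.2, -0.1], [-0.1, 0.2, -0.1], [-0.1, 0.2, -0.1], [0, 0, 0]]' --grip '[0, 0, 0, 0, 0]'

```text
t: 3.55
tool_pos: [0.4555, 0.0539, 0.0768]
tool_rot: [-0.259, 2.073, -2.078]
contact_force: [0.1, -0.3, 0.1]
opening: -0.0001
```

Call:
servo_tool --delta_pos '[[0, 0, 0]]' --dr '[[0, 0, 0]]' --grip '[0]'

```text
t: 3.68
tool_pos: [0.4524, 0.0531, 0.0737]
tool_rot: [-0.265, 2.078, -2.081]
contact_force: [0.8, 0.2, 0.0]
opening: 0.0
```

```bash
python3 - <<'E'
from h import *
print(ctrl.get_obs()['tool_pos'],plan([.4525,.0594,.05],-74.5,4))
im=ctrl.get_image('side'); cv2.imwrite('pics/s2.png',cv2.resize(im[140:290,190:360,::-1],None,fx=4,fy=4,interpolation=cv2.INTER_CUBIC))
E
```

```text
[0.45242375 0.05305228 0.07365976] ([[-0.0004, 0.0059, -0.0015], [-0.0004, 0.0059, -0.0015], [-0.0004, 0.0059, -0.0015], [-0.0004, 0.0059, -0.0015]], array([-0.03, -0.14, -0.1 ]), array([-0.1, -0.6, -0.4]))
```

View pics/s2.png

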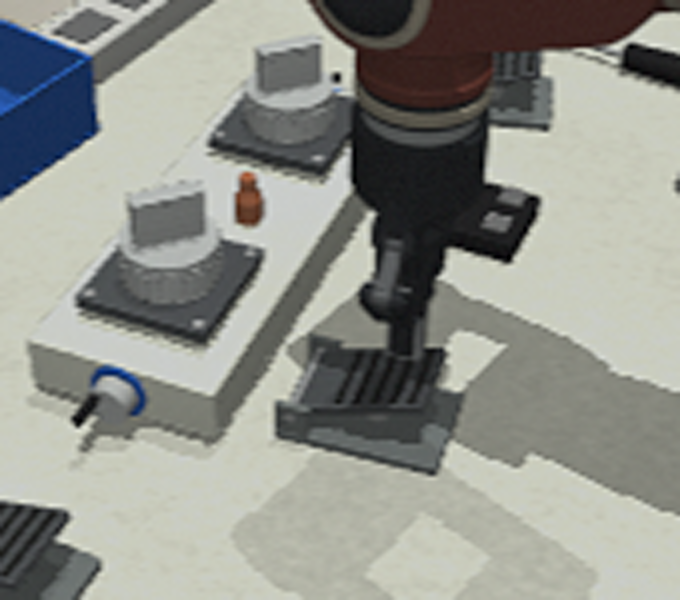

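The side view shows the closed fingertips at (405,355), just above the ribbed tread. I'll shift 6 mm sideways and press.

Call:
servo_tool --delta_pos '[[0, 0.006, -0.003], [0, 0.006, -0.003], [0, 0.006, 0], [0, 0.005, 0]]' --dr '[[0, 0, 0], [0, 0, 0], [0, 0, 0], [0, 0, 0]]' --grip '[0, 0, 0, 0]'

```text
t: 4.22
tool_pos: [0.4583, 0.059, 0.0579]
tool_rot: [-0.247, 2.069, -2.077]
contact_force: [-0.2, -0.1, 0.2]
opening: -0.0001
```

Call:
servo_tool --delta_pos '[[0, 0.005, 0], [0, 0.005, 0]]' --dr '[[0, 0, 0], [0, 0, 0]]' --grip '[0, 0]'

```text
t: 4.47
tool_pos: [0.4591, 0.0589, 0.0485]
tool_rot: [-0.248, 2.068, -2.077]
contact_force: [-3.0, -0.2, 6.5]
opening: 0.0001
```

Call:
servo_tool --delta_pos '[[0.001, 0.005, 0], [0.001, 0.004, 0], [0, 0.003, 0]]' --dr '[[0, 0, 0], [0, 0, 0], [0, 0, 0]]' --grip '[0, 0, 0]'

```text
t: 4.85
tool_pos: [0.4583, 0.0585, 0.0408]
tool_rot: [-0.252, 2.07, -2.078]
contact_force: [-16.3, -0.8, 33.2]
opening: -0.0
```

Call:
servo_tool --delta_pos '[[0, 0.004, 0], [0, 0.004, 0]]' --dr '[[0, 0, 0], [0, 0, 0]]' --grip '[0, 0]'

```text
t: 5.1
tool_pos: [0.4585, 0.0585, 0.0407]
tool_rot: [-0.265, 2.074, -2.081]
contact_force: [-19.0, -0.2, 35.9]
opening: 0.0002
```

The force climbed to 36 N with no further motion at tip z of about 27 mm, so the pedal is at its stop. I'll check with a picture.

```bash
python3 - <<'E'
from h import *
im=ctrl.get_image('side'); cv2.imwrite('pics/s3.png',cv2.resize(im[200:280,240:340,::-1],None,fx=6,fy=6,interpolation=cv2.INTER_CUBIC))
print(ctrl.get_obs()['contact_force'])
E
```

```text
[-1.92611113e+01  1.30158952e-02  3.63795288e+01]
```

View pics/s3.png

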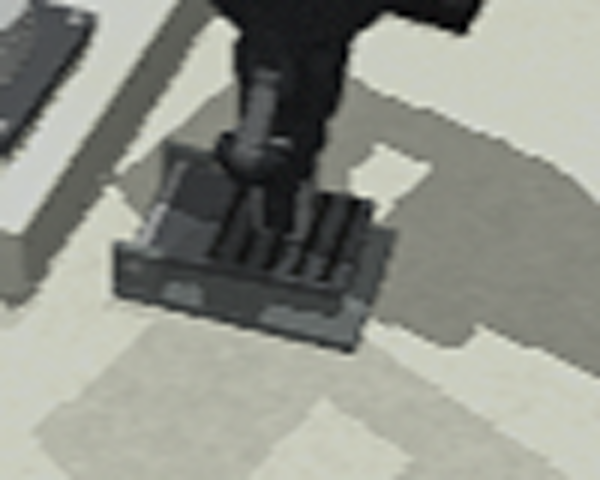

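Call:
servo_tool --delta_pos '[[0, -0.01, 0], [0, -0.03, 0], [0, -0.05, 0], [0, -0.05, 0], [0, -0.04, 0]]' --dr '[[0, 0, 0], [0, 0, 0], [0, 0, 0], [0, 0, 0], [0, 0, 0]]' --grip '[0, 0, 0, 1, 1]'

```text
t: 5.78
tool_pos: [0.4561, 0.0592, 0.223]
tool_rot: [-0.268, 2.078, -2.08]
contact_force: [0.6, -0.9, -0.4]
opening: 0.0357
```

The tread lay almost parallel to its base at (270,270), so it was fully down. Next I'll triangulate the left wing.

```bash
python3 - <<'E'
from h import *
import pickle
c,im,o=pickle.load(open('w1.pkl','rb'))
ps=ctrl.camera_params('side')
V=lambda a:np.array(a,float)/4.5+[240,0]-.39
S=lambda a:np.array(a,float)/3.7+[180,130]-.36
cs=[(210,65),(272,8),(445,245),(375,308)]
P=np.array([onz(c,*V(x),.129) for x in cs]); print(P.round(4)); print('centre',P.mean(0).round(4))
d=(P[0]+P[1]-P[2]-P[3]); print('wing yaw',np.degrees(np.arctan2(d[1],d[0])),'len',np.linalg.norm(d)/2,'wid',np.linalg.norm(P[1]-P[0]))
# heights: wing top corners left end / near end vs side
print(tri([ray(c,*V(cs[0])),ray(ps,*S((156,220)))]),tri([ray(c,*V(cs[3])),ray(ps,*S((228,212)))]))
print('proj side of top corners',((proj(ps,P)-[180,130]+.36)*3.7).round())
print(plan([.575,.088,.26],-32.5,5))
E
```

```text
[[0.6176 0.1046 0.129 ]
 [0.6279 0.0976 0.129 ]
 [0.6038 0.0603 0.129 ]
 [0.5916 0.0682 0.129 ]]
centre [0.6102 0.0827 0.129 ]
wing yaw 55.75989252994407 len 0.04452889342565724 wid 0.012391385585456707
(array([0.6178719 , 0.10533477, 0.13402609]), [np.float64(0.0016041513125295876), np.float64(0.0016041513125295635)]) (array([0.59094883, 0.06786255, 0.12983544]), [np.float64(0.0006720359547476038), np.float64(0.0006720359547478507)])
proj side of top corners [[160. 226.]
 [155. 215.]
 [219. 201.]
 [226. 213.]]
([[-0.0245, -0.0072, 0.0006], [-0.0241, -0.0073, 0.0042], [-0.0233, -0.0073, 0.0077], [-0.0218, -0.0073, 0.0111], [-0.02, -0.0074, 0.0142]], array([-0.05, -8.5 , -0.05]), array([ -0.2, -42.5,  -0.3]))
```

```bash
python3 - <<'E'
import cv2
im=cv2.imread('pics/side0.png'); cv2.imwrite('pics/sc.png',cv2.resize(im[170:235,200:270],None,fx=8,fy=8,interpolation=cv2.INTER_CUBIC))
E
```

```text
(no output)
```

View pics/sc.png

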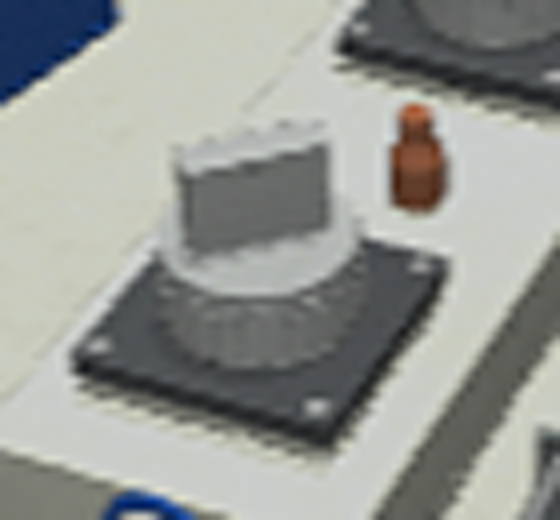

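Two views put the wing top at about 0.129–0.130 m (expected 0.129), with its centre at (0.611, 0.0825) and yaw near 56.5°. So the jaw axis goes to -33.5°.

```bash
python3 - <<'E'
from h import *
print(plan([.611,.0825,.19],-33.5,5))
E
```

```text
([[-0.0311, 0.0068, 0.0035], [-0.0303, 0.0068, 0.008], [-0.0288, 0.0067, 0.0123], [-0.0267, 0.0067, 0.0163], [-0.0241, 0.0066, 0.02]], array([-0.05, -8.3 , -0.05]), array([ -0.2, -41.5,  -0.3]))
```

Call:
servo_tool --delta_pos '[[-0.031, 0.007, 0.0035], [-0.03, 0.007, 0.008], [-0.029, 0.007, 0.012], [-0.027, 0.007, 0.016], [-0.024, 0.006, 0.02]]' --dr '[[0, -8.3, 0], [0, -8.3, 0], [0, -8.3, 0], [0, -8.3, 0], [0, -8.3, 0]]' --grip '[0.6, 0.6, 0.6, 0.6, 0.6]'

```text
t: 6.4
tool_pos: [0.6178, 0.0849, 0.1957]
tool_rot: [-0.871, 1.596, -1.614]
contact_force: [-0.2, -0.2, 0.2]
opening: 0.0513
```

Call:
servo_tool --delta_pos '[[0, 0, 0], [0, 0, 0]]' --dr '[[0, 0, 0], [0, 0, 0]]' --grip '[0.6, 0.6]'

```text
t: 6.65
tool_pos: [0.6181, 0.085, 0.1933]
tool_rot: [-0.873, 1.599, -1.614]
contact_force: [-0.7, -0.5, -0.9]
opening: 0.0514
```

```bash
python3 - <<'E'
from h import *
o,p,r=pose(); c=ctrl.camera_params('wrist'); im=ctrl.get_image('wrist')
import pickle; pickle.dump((c,im,o),open('w2.pkl','wb'))
cv2.imwrite('pics/w2.png',cv2.resize(im[:,:,::-1],None,fx=1.4,fy=1.4,interpolation=cv2.INTER_CUBIC)); print(o['t'],o['q'],p,r.as_matrix().round(3),o['opening'])
print(plan([.611,.0825,.114],-33.5,4))
a=np.radians(56.5)
for z in (.129,.095):
  for k in (-1,1):
    for w in(-1,1):
      print(z,proj(c,[.611+k*.023*np.cos(a)-w*.007*np.sin(a),.0825+k*.023*np.sin(a)+w*.007*np.cos(a),z])*1.4)
E
```

```text
6.65 [ 1.78968322e-02  7.66303816e-02  1.67589465e+00 -9.32268524e-04
  1.37265898e+00  5.80486539e-01] [0.61813754 0.08503306 0.19333315] [[-0.533  0.016  0.846]
 [-0.846 -0.001 -0.533]
 [-0.008 -1.     0.014]] 0.051441182658397075
([[0.0016, 0.0198, -0.0014], [0.0016, 0.0198, -0.0013], [0.0016, 0.0198, -0.0013], [0.0015, 0.0198, -0.0012]], array([-0.2 ,  0.32, -0.12]), array([-0.8,  1.3, -0.5]))
0.129 [[388.39933692 397.03252246]]
0.129 [[357.61874214 396.63314398]]
0.129 [[391.00092518 301.09458265]]
0.129 [[358.07584122 300.53437605]]
0.095 [[387.18116894 364.27586519]]
0.095 [[360.3648695  363.89097373]]
0.095 [[389.35449359 279.45598097]]
0.095 [[360.9249952 278.9464067]]
```

View pics/w2.png

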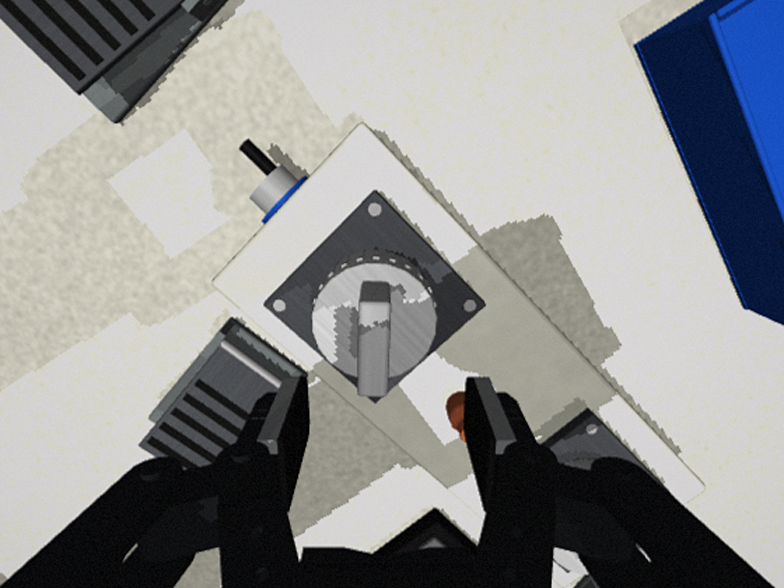

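The wing appears at (358–389, 300–396), within 1–2 px of where my model projects it. I'll centre on it and descend.

Call:
servo_tool --delta_pos '[[0.003, 0.015, -0.003], [0.002, 0.018, -0.002], [0.001, 0.016, -0.001]]' --dr '[[-0.4, 0.6, -0.3], [-0.4, 0.6, -0.3], [0, 0, 0]]' --grip '[0.6, 0.6, 0.6]'

```text
t: 7.08
tool_pos: [0.6088, 0.0828, 0.1429]
tool_rot: [-0.873, 1.625, -1.628]
contact_force: [0.2, -0.2, 0.4]
opening: 0.0513
```

```bash
python3 - <<'E'
from h import *
o,p,r=pose(); print(o['t'],p,r.as_matrix().round(3),o['opening']); print(plan([.611,.0825,.114],-33.5,3))
E
```

```text
7.075 [0.60881769 0.0827755  0.14289346] [[-0.553  0.001  0.833]
 [-0.833 -0.002 -0.553]
 [ 0.001 -1.     0.002]] 0.05127914477755814
([[-0.0003, 0.0096, 0.0006], [-0.0003, 0.0096, 0.0006], [-0.0003, 0.0096, 0.0007]], array([-0.03, -0.03,  0.02]), array([-0.1, -0.1,  0.1]))
```

Call:
servo_tool --delta_pos '[[0, 0.01, 0.001], [0, 0.009, 0.001], [0, 0.008, 0]]' --dr '[[0, 0, 0], [0, 0, 0], [0, 0, 0]]' --grip '[0.6, 0.6, 0.6]'

```text
t: 7.45
tool_pos: [0.6092, 0.0815, 0.112]
tool_rot: [-0.876, 1.627, -1.628]
contact_force: [0.1, 0.2, -0.1]
opening: 0.0514
```

Call:
servo_tool --delta_pos '[[0, 0, 0]]' --dr '[[0, 0, 0]]' --grip '[0.6]'

```text
t: 7.58
tool_pos: [0.6088, 0.0814, 0.1111]
tool_rot: [-0.877, 1.628, -1.628]
contact_force: [0.5, 0.0, -0.4]
opening: 0.0515
```

```bash
python3 - <<'E'
from h import *
o,p,r=pose(); print(o['t'],p,r.as_matrix().round(3),o['opening']); print(plan([.611,.0825,.114],-33.5,1))
im=ctrl.get_image('wrist')
cv2.imwrite('pics/w3.png',im[:,:,::-1])
im=ctrl.get_image('side'); cv2.imwrite('pics/s4.png',cv2.resize(im[140:260,180:320,::-1],None,fx=5,fy=5,interpolation=cv2.INTER_CUBIC))
E
```

```text
7.575 [0.60882339 0.08144952 0.11107319] [[-0.553 -0.004  0.833]
 [-0.833 -0.002 -0.553]
 [ 0.004 -1.    -0.002]] 0.05149040555728245
([[-0.0021, -0.0029, 0.0012]], array([ 0.12, -0.1 ,  0.22]), array([ 0.1, -0.1,  0.2]))
```

View pics/w3.png

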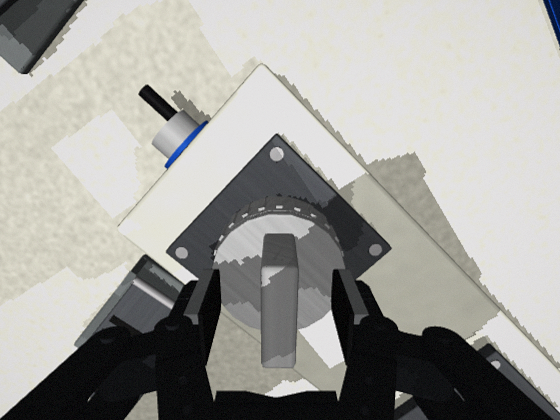

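View pics/s4.png

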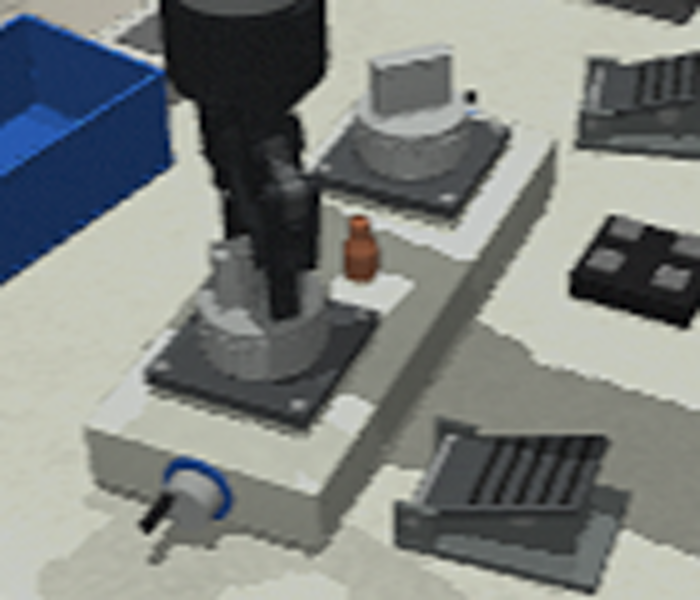

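The wing at (280,300) sits midway between the jaws at (215) and (345), and the side view shows them straddling it. I'll raise 3 mm for skirt clearance, then close.

Call:
servo_tool --delta_pos '[[-0.002, -0.003, 0.001], [0, 0, 0], [0, 0, 0], [0, 0, 0], [0, 0, 0]]' --dr '[[0, 0, 0], [0, 0, 0], [0, 0, 0], [0, 0, 0], [0, 0, 0]]' --grip '[0.6, 0, 0, 0, 0]' --grip_force 60

```text
t: 8.3
tool_pos: [0.6129, 0.0828, 0.1176]
tool_rot: [-0.872, 1.624, -1.629]
contact_force: [0.4, 0.4, -1.3]
opening: 0.0128
```

```bash
python3 - <<'E'
from h import *
o,p,r=pose(); print(o); z=r.as_matrix()[:,2]; print(np.degrees(np.arctan2(z[1],z[0])))
E
```

```text
{'t': 8.3, 'q': array([ 0.01479886,  0.14535406,  1.73477979, -0.00189619,  1.25974594,
        0.60160869]), 'dq': array([ 1.33507448e-03,  2.17922769e-05, -4.49911800e-04, -1.84918229e-04,
        3.56238361e-05, -1.11071706e-04]), 'effort': array([ 4.41443408e-02, -4.07142913e+01, -3.42330158e+01, -2.45208491e-02,
        2.11638375e-02, -2.75299681e-04]), 'tool_pos': array([0.61287533, 0.08279931, 0.11757622]), 'tool_rot': array([-0.87158509,  1.62409483, -1.62850668]), 'contact_force': array([ 0.38120285,  0.43322289, -1.2578297 ]), 'wrist_torque': array([-0.00943509,  0.01079893,  0.04194418]), 'opening': 0.012797886800207298}
-33.58852763089859
```

Call:
servo_tool --delta_pos '[[0, 0, 0], [0, 0, 0]]' --dr '[[0, -3, 0], [0, -3, 0]]' --grip '[0, 0]'

```text
t: 8.55
tool_pos: [0.6125, 0.0837, 0.1175]
tool_rot: [-0.942, 1.553, -1.552]
contact_force: [-0.8, 2.0, 1.6]
opening: 0.013
```

```bash
cat > st.py <<'E'
from h import *
o,p,r=pose(); z=r.as_matrix()[:,2]; print(o['t'],'jaw',np.degrees(np.arctan2(z[1],z[0])).round(2),'tq',o['wrist_torque'].round(2),'F',o['contact_force'].round(1),'p',p.round(4),'open',o['opening'].round(4),'yax',r.as_matrix()[:,1].round(3),'q6',o['q'][5].round(2),'dq6',o['dq'][5].round(3))
E
python3 st.py
```

```text
Traceback (most recent call last):
  File "st.py", line 2, in <module>
    o,p,r=pose(); z=r.as_matrix()[:,2]; print(o['t'],'jaw',np.degrees(np.arctan2(z[1],z[0])).round(2),'tq',o['wrist_torque'].round(2),'F',o['contact_force'].round(1),'p',p.round(4),'open',o['opening'].round(4),'yax',r.as_matrix()[:,1].round(3),'q6',o['q'][5].round(2),'dq6',o['dq'][5].round(3))
                                                                                                                                                                                            ^^^^^^^^^^^^^^^^^^
AttributeError: 'float' object has no attribute 'round'
```

```bash
sed -i "s/o\['opening'\].round(4)/round(o['opening'],4)/" st.py; python3 st.py
```

```text
8.55 jaw -27.44 tq [ 0.48  0.34 -0.18] F [-0.8  2.   1.6] p [0.6125 0.0837 0.1175] open 0.013 yax [ 0.001  0.    -1.   ] q6 0.49 dq6 -0.422
```

Call:
servo_tool --delta_pos '[[0, 0, 0], [0, 0, 0]]' --dr '[[0, -2, 0], [0, -2, 0]]' --grip '[0, 0]'

```text
t: 8.8
tool_pos: [0.6123, 0.084, 0.1176]
tool_rot: [-0.985, 1.506, -1.503]
contact_force: [-0.6, 0.5, 1.1]
opening: 0.0128
```

```bash
python3 st.py
```

```text
8.8 jaw -23.53 tq [ 0.08  0.1  -1.59] F [-0.6  0.5  1.1] p [0.6123 0.084  0.1176] open 0.0128 yax [ 0.     0.002 -1.   ] q6 0.43 dq6 -0.274
```

Call:
servo_tool --delta_pos '[[0, 0, 0]]' --dr '[[0, 0, 0]]' --grip '[0]'

```text
t: 8.93
tool_pos: [0.6122, 0.0839, 0.1176]
tool_rot: [-0.983, 1.508, -1.504]
contact_force: [-1.2, 1.1, 1.1]
opening: 0.0128
```

```bash
python3 st.py; python3 - <<'E'
from h import *
im=ctrl.get_image('wrist'); cv2.imwrite('pics/w4.png',im[:,:,::-1])
E
```

```text
8.925 jaw -23.66 tq [ 0.19  0.1  -1.44] F [-1.2  1.1  1.1] p [0.6122 0.0839 0.1176] open 0.0128 yax [-0.     0.002 -1.   ] q6 0.43 dq6 0.01
```

View pics/w4.png

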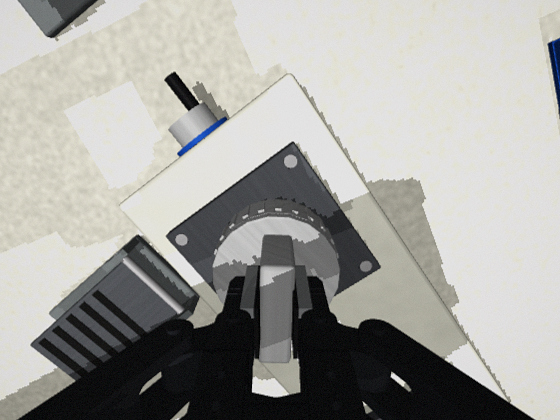

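Turning anticlockwise, the torque jumped from 0.2 to 1.5 N·m after about 8–10°, with no further motion. That is the dead stop, so the thread is left-handed and I'll go clockwise.

Call:
servo_tool --delta_pos '[[0, 0, 0], [0, 0, 0], [0, 0, 0], [0, 0, 0], [0, 0, 0]]' --dr '[[0, 4, 0], [0, 4, 0], [0, 4, 0], [0, 4, 0], [0, 4, 0]]' --grip '[0, 0, 0, 0, 0]'

```text
t: 9.6
tool_pos: [0.6123, 0.0824, 0.1175]
tool_rot: [-0.751, 1.739, -1.746]
contact_force: [-1.7, 0.5, 0.2]
opening: 0.0127
```

```bash
python3 st.py
```

```text
9.6 jaw -43.46 tq [0.17 0.28 0.04] F [-1.7  0.5  0.2] p [0.6123 0.0824 0.1175] open 0.0127 yax [-0.    -0.004 -1.   ] q6 0.77 dq6 0.55
```

Call:
servo_tool --delta_pos '[[0, 0, 0], [0, 0, 0], [0, 0, 0], [0, 0, 0], [0, 0, 0]]' --dr '[[0, 6, 0], [0, 6, 0], [0, 6, 0], [0, 6, 0], [0, 6, 0]]' --grip '[0, 0, 0, 0, 0]'

```text
t: 10.22
tool_pos: [0.6114, 0.0822, 0.1177]
tool_rot: [-0.303, 2.061, -2.076]
contact_force: [-1.5, 1.1, 1.3]
opening: 0.0132
```

```bash
python3 st.py
```

```text
10.225 jaw -73.53 tq [ 0.29  0.25 -0.01] F [-1.5  1.1  1.3] p [0.6114 0.0822 0.1177] open 0.0132 yax [-0.003 -0.008 -1.   ] q6 1.3 dq6 0.836
```

Call:
servo_tool --delta_pos '[[0, 0, 0], [0, 0, 0], [0, 0, 0], [0, 0, 0], [0, 0, 0]]' --dr '[[0, 7, 0], [0, 7, 0], [0, 7, 0], [0, 7, 0], [0, 7, 0]]' --grip '[0, 0, 0, 0, 0]'

```text
t: 10.85
tool_pos: [0.6103, 0.0824, 0.1178]
tool_rot: [-0.334, -2.031, 2.054]
contact_force: [-1.0, 0.2, 0.8]
opening: 0.0128
```

```bash
python3 st.py
```

```text
10.85 jaw -108.78 tq [0.28 0.29 0.06] F [-1.   0.2  0.8] p [0.6103 0.0824 0.1178] open 0.0128 yax [-0.006 -0.01  -1.   ] q6 1.92 dq6 0.979
```

Call:
servo_tool --delta_pos '[[0, 0, 0], [0, 0, 0], [0, 0, 0]]' --dr '[[0, 6, 0], [0, 5, 0], [0, 0, 0]]' --grip '[0, 0, 0]'

```text
t: 11.22
tool_pos: [0.61, 0.0826, 0.1179]
tool_rot: [-0.507, -1.917, 1.943]
contact_force: [0.4, -0.1, 1.2]
opening: 0.0124
```

```bash
python3 st.py;  python3 - <<'E'
from h import *
im=ctrl.get_image('wrist'); cv2.imwrite('pics/w5.png',im[:,:,::-1])
E
```

```text
11.225 jaw -119.61 tq [ 0.16 -0.04 -0.02] F [ 0.4 -0.1  1.2] p [0.61   0.0826 0.1179] open 0.0124 yax [-0.006 -0.012 -1.   ] q6 2.11 dq6 -0.014
```

View pics/w5.png

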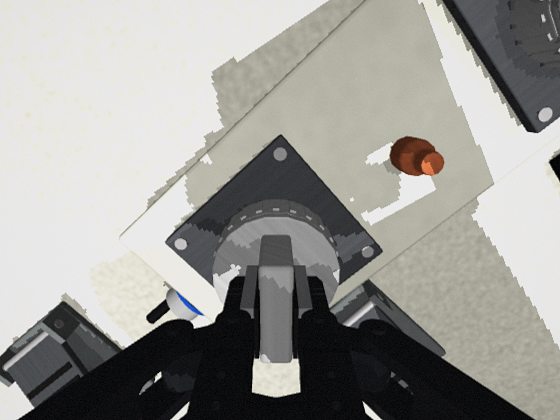

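The cap followed the jaws for 86° clockwise with almost no torque, and the wing is still aligned between the pads at (278,300). Lifting now.

Call:
servo_tool --delta_pos '[[0, -0.004, 0], [0, -0.005, 0], [0, -0.006, 0]]' --dr '[[0, 0, 0], [0, 0, 0], [0, 0, 0]]' --grip '[0, 0, 0]'

```text
t: 11.65
tool_pos: [0.609, 0.0823, 0.1316]
tool_rot: [-0.501, -1.916, 1.947]
contact_force: [-0.2, 0.6, -1.9]
opening: 0.013
```

```bash
python3 st.py
```

```text
11.65 jaw -119.4 tq [ 0.05 -0.02  0.02] F [-0.2  0.6 -1.9] p [0.609  0.0823 0.1316] open 0.013 yax [-0.009 -0.014 -1.   ] q6 2.11 dq6 -0.006
```

Force is only the cap's weight (-1.9 N) after 14 mm, so I'll continue up.

Call:
servo_tool --delta_pos '[[0, -0.012, 0], [0, -0.02, 0], [0, -0.025, 0], [0, -0.025, 0], [0, -0.015, 0]]' --dr '[[0, 0, 0], [0, 0, 0], [0, 0, 0], [0, 0, 0], [0, 0, 0]]' --grip '[0, 0, 0, 0, 0]'

```text
t: 12.28
tool_pos: [0.6102, 0.0835, 0.2364]
tool_rot: [-0.503, -1.917, 1.948]
contact_force: [-0.2, -0.1, -1.6]
opening: 0.0127
```

Call:
servo_tool --delta_pos '[[0, 0, 0], [0, 0, 0]]' --dr '[[0, 0, 0], [0, 0, 0]]' --grip '[0, 0]'

```text
t: 12.52
tool_pos: [0.6107, 0.0835, 0.2382]
tool_rot: [-0.506, -1.919, 1.948]
contact_force: [-1.0, -0.0, -3.2]
opening: 0.0126
```

```bash
python3 st.py;  python3 - <<'E'
from h import *
a=ctrl.get_image('side')[90:270,150:390,::-1]; cv2.imwrite('pics/s5.png',cv2.resize(a,None,fx=3.2,fy=3.2,interpolation=cv2.INTER_CUBIC))
im=ctrl.get_image('wrist'); cv2.imwrite('pics/w6.png',im[:,:,::-1])
E
```

```text
12.525 jaw -119.36 tq [ 0.03  0.02 -0.01] F [-1.  -0.  -3.2] p [0.6107 0.0835 0.2382] open 0.0126 yax [-0.004 -0.014 -1.   ] q6 2.11 dq6 -0.0
```

View pics/s5.png

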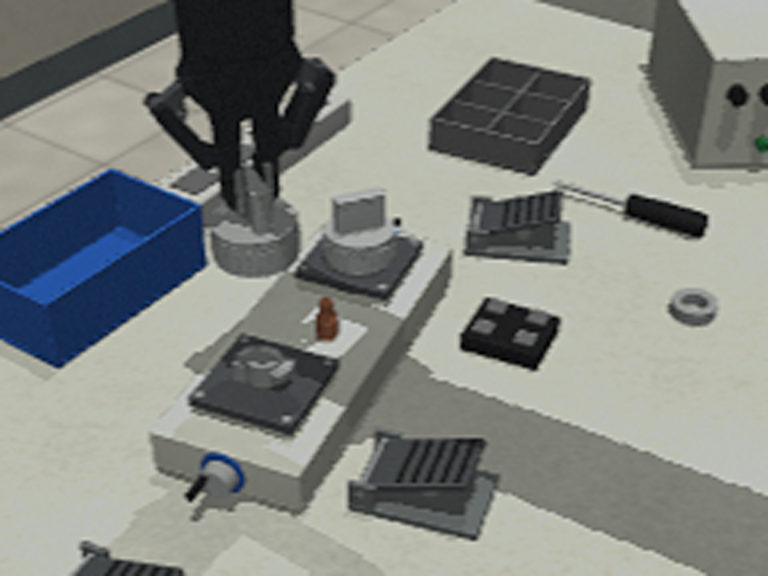

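View pics/w6.png

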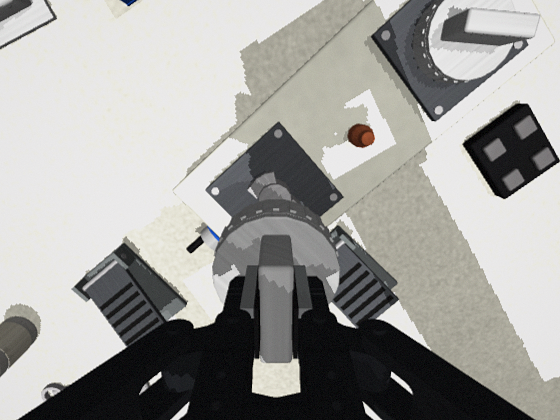

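The side view shows the bare left spigot at (262,365), with the cap held above it at (255,235). The right cap, the bottle and the sample block haven't moved. The lift was 0.1179 → 0.2382 m, about 120 mm. I'll confirm it stays still, then hand in.

Call:
servo_tool --delta_pos '[[0, 0, 0], [0, 0, 0], [0, 0, 0]]' --dr '[[0, 0, 0], [0, 0, 0], [0, 0, 0]]' --grip '[0, 0, 0]'

```text
t: 13.0
tool_pos: [0.6096, 0.0835, 0.2352]
tool_rot: [-0.501, -1.916, 1.948]
contact_force: [0.2, 0.6, -2.0]
opening: 0.0128
```

```bash
python3 st.py;  python3 -c "
from station import ctrl
print(ctrl.finish_job())"
```

```text
13.0 jaw -119.36 tq [ 0.01  0.01 -0.04] F [ 0.2  0.6 -2. ] p [0.6096 0.0835 0.2352] open 0.0128 yax [-0.009 -0.014 -1.   ] q6 2.11 dq6 -0.0
the job is handed in; nothing more can be done
None
```

The job is done and handed in at 13.0 s: I vented the left station, unscrewed its cap, and ended holding the cap about 117 mm above where it sat, straight over its station.

- **Pedal:** I pressed the pedal in front of the left station until it stopped moving, with the fingertips about 27 mm above the table. The tread looked almost flat on its base. The push reached 36 N upward plus 19 N sideways, about 41 N combined. That was harder than needed, but through the fingertips rather than the gripper's body, and well under the 120 N wrist limit.
- **Cap:** Anticlockwise it stopped dead after about 10°, and I backed off at roughly 1.5 N·m. Clockwise it turned freely for 86° from its starting position and lifted off with only its own weight on the wrist, so this thread is left-handed.
- **Last checks:** The opening was steady at 12.8 mm and the force steady at about 2 N. The pictures show the left spigot bare, and the right cap and the sample block where they started. The hand stood about 2 mm higher than planned on the wing, and the opening reads 12.8 mm on a 14 mm wing; neither caused any slip.

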